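# Snap a sample tube into the rocking mixer's spring clips

## Robot

A 7-joint arm with a two-finger parallel gripper is mounted at the origin on a cart in front of the work surface, level with it; the furniture and walls round the work are solid. World frame = base frame: x ahead of the robot, y to its left, z up, the work surface at z = 0. Lengths are in m, angles in rad, forces in N, time in s.
With the tool pointing down it reaches from about 0.425 to 0.875 m from the base axis. Payload 4.7 kg.
Tool frame: the origin (TCP) lies midway between the tips of the shut fingers; the grasp point (between the pads) lies 19 mm behind it; z points along the fingers, y is the line along which they close (so a half turn about z gives the same grasp; the last joint's range is limited). The gripper opens to 87 mm and grips with 3 to 60 N. Pads are 19 mm wide; open, the fingers measure 117 mm over their backs; the gripper's body (75 mm by 190 mm) begins 51 mm behind the grasp point.
Start: joints at [-1.205, 0.321, -0.07, 1.45, 0.023, 1.371, -0.057], TCP at [0.224, 0.61, 0.223] pointing down, gripper open.
Joint ranges: [-2.86, 2.86], [-0.3, 2.09], [-1.38, 1.24], [0.06, 2.45], [-1.56, 4.7], [0.09, 2.05], [-2.69, 2.69]. Speed limits (rad/s): [2.57, 2.57, 3.14, 3.14, 3.14, 3.14, 3.14].

## Interface

Orientations are given as a rotation vector (axis times angle).
In Python, from bench import ctrl gives the robot as it stands. The module is installed in compiled form; this text tells all that it offers.
- The arm moves only by the shell command python3 -m handwheel 'ROWS' [FORCE]. ROWS is JSON, a list of rows, each a list of 7 numbers: the finger opening in m, from 0 to 0.087, then the shift along the tool's x, y, z in m, then the turn, a rotation vector about the tool's x, y, z in degrees. A call has 1 to 12 rows; each row shifts and turns the commanded pose from where the row before left it, along the tool's axes as they then stand; what a row does not reach is not made up. A row lasts 1/8 s, in which the tool goes at most 62.5 mm and 10.7 degrees, less where a joint would pass 70% of its speed; a pose out of reach is approached as far as the arm can. A call is refused whole if a number of a shift passes 0.0625 or a number of a turn 10.7, either way. A call with a gripper value outside its range is refused whole. The fingers move at their own pace and stop on an object; FORCE is the grip in N (left out, the last holds). Time passes only in rows, so rows that do not move let the fingers close. It gives the time, the measured TCP pose, the force, the opening and the grip force at its end, in the units of the state.
- ctrl.get_state(): the state, without advancing time (a new reading comes with each control period).
- ctrl.get_image(name): name is "scene" or "top" or "wrist"; returns (picture, depth): 480x640x3 uint8, blue, green, red; 480x640 float32, m along the optical axis (not along the pixel's ray), 0 where there is no reading.
- ctrl.camera_info(name): a dict with "intrinsics" (3x3 intrinsics, pixels), "D" ([k1, k2, p1, p2, k3] as OpenCV has them; the pictures are not rectified), "R" (3x3) and "t" (3): a world point X has camera coordinates R X + t. Camera axes: x right, y down, z forward; pixel columns grow to the right and rows downward; lengths in m; the calibration is good to about 2 mm. A picture is of the moment at which its call begins: read the wrist's pose just before it. camera_info takes no time and is no camera call; for the wrist camera it gives the pose at the moment of the call.
- ctrl.close_job(): hands the job in; it is judged then, once.
The state is a dict: "time": time; "joint_positions": joint angles; "qd": joint speeds; "joint_torque": joint torques, N m; "position": TCP position; "tool_rot": TCP orientation; "ft_force": force on the tool from outside, world axes, zero at the start; "torque": the same for the moment, N m; "grip_width": opening from 0.0 (shut) to 1.0 (fully open); "grip_force": force on a finger pad.
Only numpy, scipy, OpenCV 4.12 (cv2) and the standard library are available. Lean on these libraries where they do the work, as an engineer would, in place of code of your own. Each camera call takes 0.05 s, during which the arm holds its last target. There are 200 camera calls.

## Task

Load the loose capped sample tube from the bench into the empty pair of spring clips on the rocking mixer, about midway along them and either way round. Lay it across the two clip mouths and press it home over one clip and then over the other, until each has snapped over it and the tube sits on its rubber pad. The platform tips away under your push, so go by the force and not by the height, and never press the tube onto a pad with more than 25 N; leave the other things on the bench where they stand.

Things in the scene. Friction and masses are not known exactly. Their poses are not given: they have to be found in the camera images.
- tube: the loose sample tube lying on the bench: amber plastic cylinder, 29 mm in diameter, 130 mm long over all, about 60 g. A black knurled cap, flush with the body, makes the last 18 mm of one end; the other end tapers over its last 12 mm. Origin on its axis at mid length, 14.5 mm above the bench; its y axis runs along the tube towards the cap.
- tube_cap_half (a point): point on the tube's axis, 40 mm from mid length towards the cap
- tube_tip_half (a point): point on the tube's axis, 40 mm from mid length towards the tapered end
- mixer: white rocking mixer, fixed to the bench: housing 243 x 200 mm, 60 mm high, origin under its middle; knob and display face its own -x (front). On top an aluminium platform (202 along x, 180 along y) with two tube places along y, 70 mm apart: the front one is empty, the rear one holds a tube like the loose one, fixed in its clips, which stays.
- platform (a joint): tilt of the platform in rad about its axle, which runs along the mixer's x, 104 mm above the bench over the mixer's middle, between posts 117 mm high, the front one 63 mm before the empty place's line; 0 = level, positive lifts the left (+y) end. The drive is off: it stays as left, but a push of 1 to 3 N over a clip tips it, up to stops at more than 0.15 rad either way.
- seat (a point): middle of the empty tube place, where the tube's mid length lies when home: level with the axle, 104 mm above the bench at any tilt, 19 mm above the platform sheet. y runs along the place, x across it, z square to the platform; it tilts with the platform. A tube laid across the two clip mouths rests with its axis about 14.5 mm above the seats.
- seat_left (a point): seat centre of the empty place's left clip, 40 mm from seat along +y; the held tube's axis passes through it. A clip is 12 mm wide along the tube: a firm rubber saddle pad under the tube and two sprung steel arms with rounded lips 26 mm apart, 7 mm above this point, and flares reaching 11 mm above it.
- seat_right (a point): seat centre of the right clip, 40 mm from seat along -y; made like the left. Pressing one end in takes a force that climbs to a peak with the tube's axis 8 to 12 mm above the seat (5 to 12 N in small slow steps, up to 18 N in one steady push), then falls to next to nothing by 4 mm, where the arms draw the tube down. On the pad it climbs again, some 4 N a mm, past the peak.
- pad_left: rubber saddle pad of the left clip, 12 x 13 mm, 2 mm thick; origin on its top, 14.5 mm below seat_left. It is firm: it gives under 2 mm in all.
- pad_right: rubber saddle pad of the right clip, the same, 14.5 mm below seat_right
- film: roll of white sealing film, 61 mm across, 26 mm high, lying flat; origin under its middle. A bystander: leave it.
- spare_cap: black bottle closure, 59 mm across, 28 mm high, lying on the bench; origin under its middle. A bystander: leave it.
- dish: lidded flat round dish, 90 mm across, 15 mm high; origin under its middle. A bystander: leave it.
- culture: round glass culture bottle with a black cap, 104 mm across, 150 mm high, standing; origin under its middle. A bystander: leave it.
- vial: small amber reagent bottle, 34 mm across, 75 mm high, standing; origin under its middle. A bystander: leave it.
Things that resemble listed ones, but are neither listed nor needed, are in the scene too. Of the things shaped like the tube, the amber one is meant.

How it is judged:
By the outcome, as a careful person would: the job done as asked, in the order asked, and still so for the second after the job is handed in, with the robot touching nothing.
It also fails if it takes over 64 s, if anything falls off the work surface, if the arm or the gripper's body presses on something with over 40 N, if the wrist force passes 120 N, or if a joint passes its speed limit or range.

## Working session

There is one attempt and no reset: what is moved stays moved. The work goes in short steps, Python scripts to look and compute and a shell command to move; the robot and the scene stay as the last step left them, time stands still between calls to the robot, and variables do not carry over. Pictures are saved under pics/ and viewed, at most 10 in all, crops included, and the job is handed in when it is done.

```bash
mkdir -p pics
python3 - <<'E'
from bench import ctrl
import cv2,numpy as np
s=ctrl.get_state();print(s)
for n in("scene","top"):
    im,d=ctrl.get_image(n);cv2.imwrite(f"pics/{n}0.png",im);np.savez(f"{n}0.npz",im=im,d=d)
    print(n,ctrl.camera_info(n))
print(ctrl.camera_info("wrist"))
E
```

```text
{'time': 0.0, 'joint_positions': array([-1.20489894,  0.32182778, -0.07012974,  1.45168452,  0.02260171,
        1.3707751 , -0.05689063]), 'qd': array([-0.00090491, -0.00087775,  0.00130895, -0.00116035, -0.00155194,
        0.0012678 ,  0.00219241]), 'joint_torque': array([-1.50081774e-03, -4.91278553e+01, -4.04913062e-01, -3.12542081e+01,
       -6.42033597e-02,  4.34854743e-02,  1.65929691e-04]), 'position': array([0.22381139, 0.60966475, 0.22145397]), 'tool_rot': array([-5.49584268e-01, -3.09289271e+00,  2.96926523e-03]), 'ft_force': array([0.07389718, 0.24154693, 0.69164324]), 'torque': array([0.04736891, 0.01625203, 0.02601312]), 'grip_force': 0.0, 'grip_width': 0.9970732491699803}
scene {'intrinsics': array([[569.29961675,   0.        , 311.60518606],
       [  0.        , 569.29961675, 233.63626454],
       [  0.        ,   0.        ,   1.        ]]), 'D': array([-0.01698037,  0.        ,  0.        ,  0.        ,  0.        ]), 'R': array([[-0.78727356, -0.61620497, -0.02217587],
       [-0.25997901,  0.3643353 , -0.89424309],
       [ 0.55911649, -0.69824868, -0.44703191]
[... 260 characters left out ...]
    ,  0.        ,  0.        ,  0.        ]), 'R': array([[-0.00417766, -0.99998835,  0.00241846],
       [-0.98867634,  0.00376759, -0.15001634],
       [ 0.15000548, -0.00301779, -0.98868056]]), 't': array([0.01138901, 0.50312805, 1.83871489])}
{'intrinsics': array([[384.55042358,   0.        , 321.84914428],
       [  0.        , 384.55042358, 240.5580258 ],
       [  0.        ,   0.        ,   1.        ]]), 'D': array([-0.04209387,  0.        ,  0.        ,  0.        ,  0.        ]), 'R': array([[ 0.34509257,  0.93856757, -0.00142712],
       [ 0.90310837, -0.33164015,  0.27278211],
       [ 0.25555116, -0.09542392, -0.96207478]]), 't': array([-0.65030912, -0.03285274,  0.39081001])}
```

View pics/top0.png

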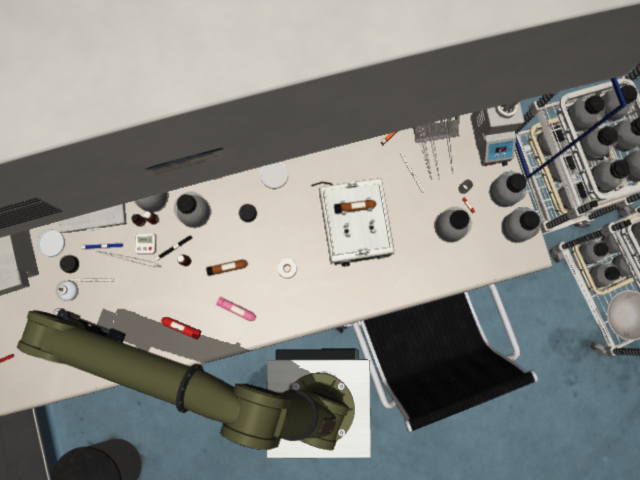

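View pics/scene0.png

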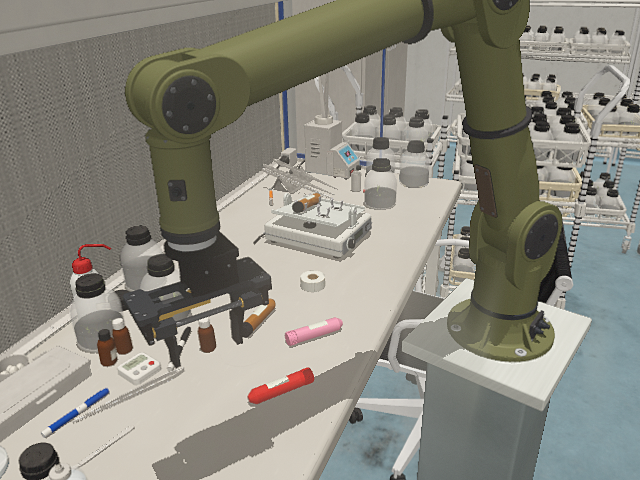

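The top view shows the loose amber tube at about (227,267) and the mixer at (357,222). The empty clips are near (346,228) and (372,228), and the held tube is at (357,206). The pink (236,308) and red (181,327) tubes are decoys. The scene view shows the amber tube at (258,318), beside a vial.

```bash
cat > h.py <<'E'
import cv2,numpy as np
from bench import ctrl
def rays(ci,uv):
    uv=np.asarray(uv,float).reshape(-1,1,2)
    n=cv2.undistortPoints(uv,ci["intrinsics"],ci["D"]).reshape(-1,2)
    d=np.c_[n,np.ones(len(n))]@ci["R"]; return -ci["R"].T@ci["t"],d
def onz(ci,uv,z):
    c,d=rays(ci,uv); return c+d*((z-c[2])/d[:,2])[:,None]
def cloud(ci,depth,mask):
    v,u=np.nonzero(mask&(depth>0)); n=cv2.undistortPoints(np.c_[u,v].astype(float).reshape(-1,1,2),ci["intrinsics"],ci["D"]).reshape(-1,2)
    z=depth[v,u][:,None]; return (np.c_[n,np.ones(len(n))]*z-ci["t"])@ci["R"]
def project(ci,X):
    return cv2.projectPoints(np.asarray(X,float).reshape(-1,3),cv2.Rodrigues(ci["R"])[0],ci["t"],ci["intrinsics"],ci["D"])[0].reshape(-1,2)
E
python3 - <<'E'
from h import *
z=np.load("top0.npz");im,d=z["im"],z["d"];ci=ctrl.camera_info("top")
hsv=cv2.cvtColor(im,cv2.COLOR_BGR2HSV)
m=cv2.inRange(hsv,(5,120,60),(20,255,255))
for name,(x0,y0,x1,y1) in dict(tube=(200,250,250,285),held=(330,190,385,220)).items():
    mm=np.zeros_like(m);mm[y0:y1,x0:x1]=m[y0:y1,x0:x1]
    p=cv2.findNonZero(mm);r=cv2.minAreaRect(p);print(name,r)
    b=cv2.boxPoints(r);h=.0145 if name=="tube" else .104
    print(onz(ci,b,h).round(4));C=cloud(ci,d,mm>0);print("z",np.percentile(C[:,2],[5,50,95]),C.mean(0))
# mixer housing/ platform
C=cloud(ci,d,np.ones_like(m)>0)
v,u=np.nonzero(d>0)
s=(u>300)&(u<410)&(v>165)&(v<280)&(C[:,2]>.03)&(C[:,2]<.2)
P=C[s];print(np.histogram(P[:,2],bins=np.arange(.03,.2,.01)))
mm=np.zeros_like(m);mm[v[s],u[s]]=255
print("mixer",cv2.minAreaRect(P[:,:2].astype(np.float32)))
Q=P[(P[:,2]>.07)&(P[:,2]<.095)];print("plat",cv2.minAreaRect(Q[:,:2].astype(np.float32)))
A=np.c_[Q[:,:2],np.ones(len(Q))];print(np.linalg.lstsq(A,Q[:,2],rcond=None)[0])
a=cv2.resize(im[170:275,305:410],None,fx=5.5,fy=5.5,interpolation=cv2.INTER_CUBIC);cv2.imwrite("pics/mix.png",a)
E
```

```text
tube ((228.89999389648438, 266.3000183105469), (7.484099388122559, 35.251197814941406), 77.47119140625)
[[0.4396 0.3375 0.0145]
 [0.4636 0.2288 0.0145]
 [0.4403 0.2234 0.0145]
 [0.4164 0.3319 0.0145]]
z [0.01461283 0.02343326 0.0319707 ] [0.43817777 0.27859563 0.02351052]
held ((357.78631591796875, 205.38568115234375), (8.260734558105469, 34.98897933959961), 83.1572265625)
[[ 0.6213 -0.0676  0.104 ]
 [ 0.6341 -0.1739  0.104 ]
 [ 0.6085 -0.1764  0.104 ]
 [ 0.5958 -0.0703  0.104 ]]
z [0.10192637 0.11256017 0.12561442] [ 0.61193858 -0.11898076  0.11309525]
(array([  80,  179,  646,  422, 1024, 1332,  767,  255,  255,   83,    5,
          0,    0,    0,    0,    0]), array([0.03, 0.04, 0.05, 0.06, 0.07, 0.08, 0.09, 0.1 , 0.11, 0.12, 0.13,
       0.14, 0.15, 0.16, 0.17, 0.18, 0.19]))
mixer ((0.574408233165741, -0.12036775052547455), (0.258004367351532, 0.20286667346954346), 9.069957733154297)
plat ((0.5807356238365173, -0.11866267770528793), (0.2316076159477234, 0.180823415517807), 8.348196029663086)
[-0.0168093   0.09628377  0.10443372]
```

View pics/mix.png

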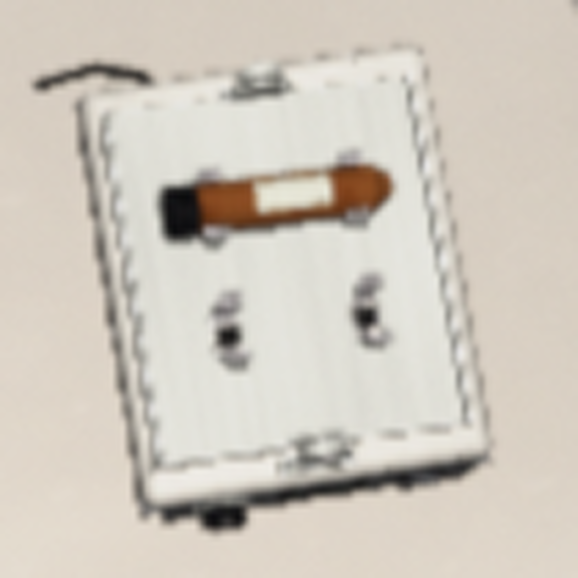

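The crop shows the empty pads at crop (228,336) and (366,316), which is about (346.5,231) and (371.5,227.5) in the full picture. The knob is on the side facing the robot, yaw is about 8°, and the left end looks raised by roughly 0.1 rad. I'll move over the tube next.

```bash
python3 -m handwheel '[[0.087,-0.0445,-0.0325,0,0,0,0],[0.087,-0.0445,-0.0325,0,0,0,0],[0.087,-0.0445,-0.0325,0,0,0,0],[0.087,-0.0445,-0.0325,0,0,0,0],[0.087,-0.0445,-0.0325,0,0,0,0],[0.087,-0.0445,-0.0325,0,0,0,0],[0.087,-0.0445,-0.0325,0,0,0,0],[0.087,0,0,0,0,0,0]]' 20
python3 -m handwheel '[[0.087,0,0,0,0,0,9.57],[0.087,0,0,0,0,0,9.57],[0.087,0,0,0,0,0,9.57],[0.087,0,0,0,0,0,9.57],[0.087,0,0,0,0,0,9.57],[0.087,0,0,0,0,0,9.57],[0.087,0,0,0,0,0,0],[0.087,0,0,0,0,0,0]]'
cat >> h.py <<'E'
from scipy.spatial.transform import Rotation as Ro
def plan(pos,yaw):  # yaw (deg) = direction of tube axis from world +y; tool y wanted at that angle from world x, tool down
    s=ctrl.get_state();R=Ro.from_rotvec(s["tool_rot"])
    a=np.deg2rad(yaw);y=np.array([np.cos(a),np.sin(a),0]);zt=np.array([0,0,-1.]);x=np.cross(y,zt)
    T=Ro.from_matrix(np.c_[x,y,zt])
    print("t",s["time"],"pos",s["position"].round(4),"F",s["ft_force"].round(2),"shift tool mm",(R.inv().apply(np.array(pos)-s["position"])*1e3).round(1),"turn deg",np.rad2deg((R.inv()*T).as_rotvec()).round(2),"joints",s["joint_positions"].round(2))
E
python3 - <<'E'
from h import *
plan([.438,.289,.2],12.4)
ci=ctrl.camera_info("wrist");im,d=ctrl.get_image("wrist");cv2.imwrite("pics/w1.png",im);np.savez("w1.npz",im=im,d=d)
print("cam",-ci["R"].T@ci["t"])
hsv=cv2.cvtColor(im,cv2.COLOR_BGR2HSV);m=cv2.inRange(hsv,(5,120,50),(20,255,255))
n,l,st,c=cv2.connectedComponentsWithStats(m)
for i in range(1,n):
    if st[i,4]>500:
        r=cv2.minAreaRect(cv2.findNonZero((l==i).astype(np.uint8)));b=cv2.boxPoints(r)
        print(st[i],onz(ci,b,.0145).round(4).tolist(),"cz",np.percentile(cloud(ci,d,l==i)[:,2],[5,50,95]).round(4))
E
```

```text
time: 1.1
position: [0.441, 0.2841, 0.2224]
tool_rot: [0.564, 3.089, -0.002]
ft_force: [-0.5, 0.6, -0.6]
grip_width: 1.001
grip_force: 0.0
time: 2.1
position: [0.4376, 0.2898, 0.2224]
tool_rot: [-1.963, -2.452, 0.0]
ft_force: [-0.7, 1.1, 0.4]
grip_width: 1.001
grip_force: 0.0
t 2.1 pos [0.4376 0.2898 0.2224] F [-0.71  1.08  0.37] shift tool mm [-0.8  0.2 22.4] turn deg [-0.02  0.    0.23] joints [-0.83  0.05  0.2   1.77 -0.01  1.32 -0.4 ]
cam [0.42196456 0.36388874 0.38482404]
[ 310  167   29  111 2216] [[0.441, 0.2205, 0.0145], [0.4176, 0.3297, 0.0145], [0.4436, 0.3355, 0.0145], [0.4692, 0.2268, 0.0145]] cz [0.02   0.026  0.0293]
[ 291  383  349   26 5546] [[0.4486, 0.0803, 0.0145], [0.8426, 0.1739, 0.0145], [0.8573, 0.1467, 0.0145], [0.4548, 0.052, 0.0145]] cz [0.3174 0.3206 0.3229]
```

View pics/w1.png

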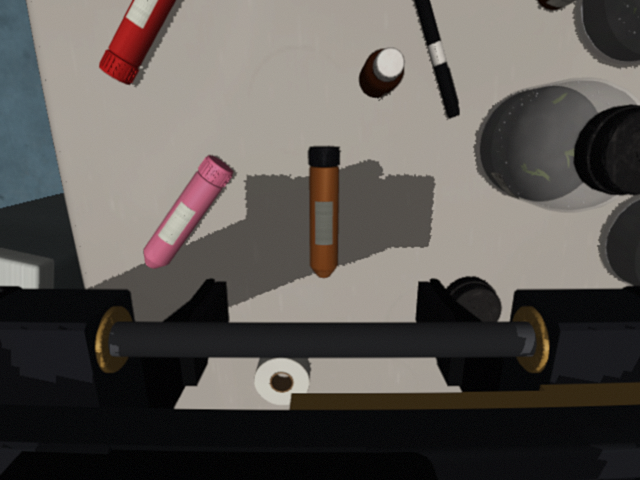

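The wrist view shows the tube upright in the picture at column 324, rows 147-277, with the cap end at the top. It is well aligned, and the vial, film and pink tube are clear of the fingers. I'll grasp it now.

```bash
python3 -m handwheel '[[0.06,-0.003,0.0025,0.045,0,0,0],[0.06,0,0,0.045,0,0,0],[0.06,0,0,0.045,0,0,0],[0.06,0,0,0.045,0,0,0],[0.06,0,0,0.019,0,0,0],[0.06,0,0,0.0185,0,0,0],[0.06,0,0,0,0,0,0],[0.06,0,0,0,0,0,0]]'
python3 -m handwheel '[[0.02,0,0,0,0,0,0],[0.02,0,0,0,0,0,0],[0.02,0,0,0,0,0,0],[0.02,0,0,0,0,0,0],[0.02,0,0,0,0,0,0],[0.02,0,0,0,0,0,0]]' 20
```

```text
time: 3.15
position: [0.4416, 0.2873, 0.0058]
tool_rot: [1.967, 2.449, 0.002]
ft_force: [-0.6, -0.3, -0.2]
grip_width: 0.691
grip_force: 0.0
time: 3.9
position: [0.4411, 0.287, 0.0052]
tool_rot: [-1.968, -2.449, -0.0]
ft_force: [0.7, 0.2, 1.4]
grip_width: 0.325
grip_force: 20.0
```

Gripped: the opening is 28 mm. Lifting, and estimating the seat from the top view.

```bash
python3 -m handwheel '[[0.02,0,0,-0.03,0,0,0],[0.02,0,0,-0.06,0,0,0],[0.02,0,0,-0.06,0,0,0],[0.02,0,0,-0.06,0,0,0],[0.02,0,0,-0.03,0,0,0],[0.02,0,0,0,0,0,0]]'
python3 - <<'E'
from h import *
ci=ctrl.camera_info("top")
L,R=onz(ci,[[346.5,231.1]],.0935)[0],onz(ci,[[371.5,227.5]],.0855)[0]
print(L,R,np.linalg.norm(L-R)); d=(L-R)[:2];d/=np.linalg.norm(d);yaw=np.rad2deg(np.arctan2(-d[0],d[1]));m=(L+R)/2;print(m,yaw)
plan(np.r_[m[:2]-.09*d,.25],8.)
E
```

```text
time: 4.65
position: [0.4424, 0.2878, 0.2477]
tool_rot: [1.967, 2.448, 0.008]
ft_force: [0.4, 0.6, -1.8]
grip_width: 0.327
grip_force: 20.0
[ 0.5372805  -0.08714252  0.0935    ] [ 0.54961252 -0.16434921  0.0855    ] 0.07859359320872746
[ 0.54344651 -0.12574587  0.0895    ] 9.07504348227717
t 4.65 pos [0.4424 0.2878 0.2477] F [ 0.44  0.59 -1.77] shift tool mm [-515.4    4.5   -3.6] turn deg [ 0.27 -0.16  4.42] joints [-0.83  0.04  0.21  1.73 -0.01  1.37 -0.4 ]
```

```bash
python3 -m handwheel '[[0.02,-0.04,0,0,0,0,0],[0.02,-0.055,0.0005,0,0,0,0],[0.02,-0.06,0.0005,0,0,0,0],[0.02,-0.06,0.0005,0,0,0,0],[0.02,-0.06,0.0005,0,0,0,0],[0.02,-0.06,0.0005,0,0,0,0],[0.02,-0.06,0.0005,0,0,0,0],[0.02,-0.055,0.0005,0,0,0,0],[0.02,-0.04,0.0005,0,0,0,0],[0.02,-0.0255,0.0005,-0.0035,0,0,4.4],[0.02,0,0,0,0,0,0],[0.02,0,0,0,0,0,0]]'
python3 - <<'E'
from h import *
plan([.5576,-.2146,.25],8.)
ci=ctrl.camera_info("wrist");im,d=ctrl.get_image("wrist");cv2.imwrite("pics/w2.png",im);np.savez("w2.npz",im=im,d=d,R=ci["R"],t=ci["t"],K=ci["intrinsics"],D=ci["D"])
E
```

```text
time: 6.15
position: [0.556, -0.214, 0.247]
tool_rot: [-2.056, -2.371, 0.001]
ft_force: [-0.1, 0.5, 0.4]
grip_width: 0.326
grip_force: 20.0
t 6.15 pos [ 0.556 -0.214  0.247] F [-0.09  0.49  0.44] shift tool mm [-0.8  1.5 -3. ] turn deg [-0.12 -0.09  0.14] joints [-0.28  0.23  0.71  1.58 -0.15  1.4   0.59]
```

View pics/w2.png

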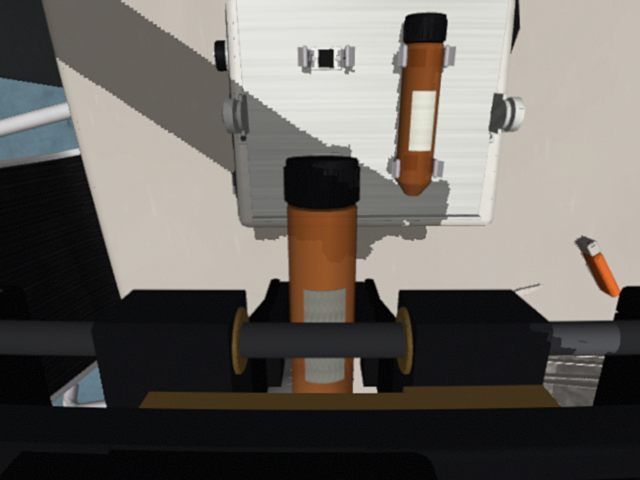

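The wrist view shows the left clip at (326,58). The right clip is hidden behind the carried tube, and the held tube is at columns 400-445. I'll sidestep to see both empty clips.

```bash
python3 -m handwheel '[[0.02,0.02,0.035,0,0,0,0],[0.02,0.02,0.035,-0.003,0,0,0],[0.02,0,0,0,0,0,0],[0.02,0,0,0,0,0,0],[0.02,0,0,0,0,0,0]]'
python3 - <<'E'
from h import *
plan([.5576,-.2146,.25],8.)
ci=ctrl.camera_info("wrist");im,d=ctrl.get_image("wrist");np.savez("w3.npz",im=im,d=d,R=ci["R"],t=ci["t"],K=ci["intrinsics"],D=ci["D"])
cv2.imwrite("pics/w3.png",cv2.resize(im[20:300,130:480],None,fx=2.1,fy=2.1,interpolation=cv2.INTER_CUBIC))
E
```

```text
time: 6.82
position: [0.6188, -0.1659, 0.2502]
tool_rot: [-2.058, -2.37, 0.003]
ft_force: [0.8, -0.3, 0.2]
grip_width: 0.327
grip_force: 20.0
t 6.825 pos [ 0.6188 -0.1659  0.2502] F [ 0.8  -0.33  0.23] shift tool mm [-39.7 -67.5   0.4] turn deg [-0.16 -0.03  0.06] joints [-0.31  0.34  0.68  1.45 -0.21  1.43  0.52]
```

View pics/w3.png

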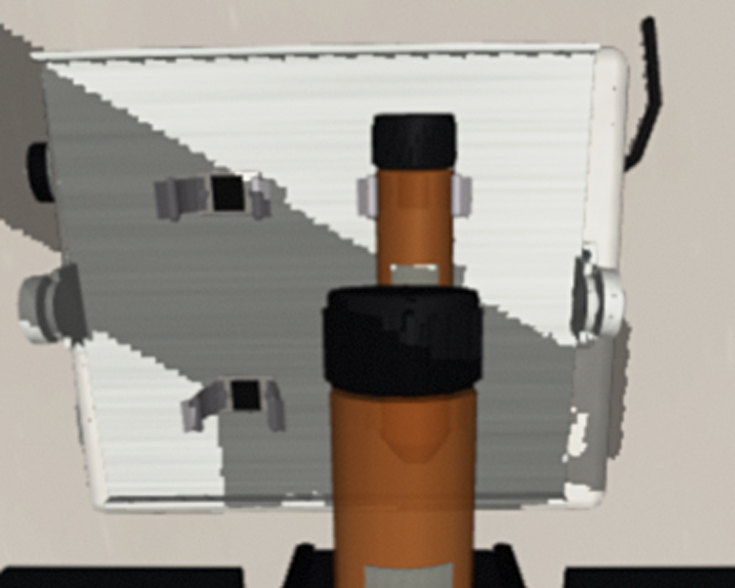

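The crop shows both empty-clip pads: left at crop (228,193) and right at crop (246,395). I'll measure them, and fit the platform sheet for its tilt.

Run:
```python
from h import *
z=np.load("w3.npz");im,d=z["im"],z["d"];ci=dict(R=z["R"],t=z["t"],intrinsics=z["K"],D=z["D"])
g=im.max(2);pc={}
for n,(u,v) in dict(L=(238.6,111.9),R=(247.1,208.1)).items():
    u,v=int(u),int(v);w=g[v-12:v+13,u-12:u+13];m=(w<45).astype(np.uint8)
    nn,l,st,c=cv2.connectedComponentsWithStats(m);i=l[12,12];print(n,i,st[i],c[i]+[u-12,v-12]);pc[n]=c[i]+[u-12,v-12]
C=cloud(ci,d,np.ones_like(g)>0);v,u=np.nonzero(d>0)
# housing/platform region: sheet pixels, excl. clips
s=(u>175)&(u<285)&(v>60)&(v<240)&(abs(C[:,2]-.085)<.03)
P=C[s]
for k in range(6):
    A=np.c_[P[:,:2]-[.543,-.126],np.ones(len(P))];f=np.linalg.lstsq(A,P[:,2],rcond=None)[0];r=P[:,2]-A@f;P=P[abs(r)<max(.002,1.5*np.median(abs(r)))]
print("sheet",f,len(P),r.std())
a=np.deg2rad(8.5);yv=np.array([-np.sin(a),np.cos(a)]);tilt=np.arctan(f[:2]@yv);print("tilt",tilt,"slope x",f[:2]@[np.cos(a),np.sin(a)])
for t in (0,tilt):
    hz=.104-.0145*np.cos(t)
    L=onz(ci,pc["L"],hz+.04*np.sin(t))[0];R=onz(ci,pc["R"],hz-.04*np.sin(t))[0]
    e=(L-R)[:2];yaw=np.rad2deg(np.arctan2(-e[0],e[1]));e/=np.linalg.norm(e)
    # pad point is 14.5 below seat along tilted normal -> shifted along +y by 14.5 sin t
    m=(L+R)/2;seat=m[:2]-.0145*np.sin(t)*e
    print("L",L.round(4),"R",R.round(4),"dist",np.linalg.norm(L-R),"yaw",yaw,"seat",seat)
print(C[(u>236)&(u<241)&(v>109)&(v<114)].mean(0),C[(u>245)&(u<249)&(v>206)&(v<211)].mean(0))
# held tube axis direction (visible amber upper part)
plan(np.r_[seat,.2],yaw)
```

```text
L 1 [  5   5  15  16 224] [238.06696429 111.52678571]
R 1 [  5   6  14  13 164] [246.65243902 208.        ]
sheet [-0.01622487  0.12314816  0.08537853] 15733 0.0006748353980209236
tilt 0.12356099524844823 slope x 0.0021558028983929244
L [ 0.5394 -0.0843  0.0895] R [ 0.5534 -0.1619  0.0895] dist 0.07885482759854065 yaw 10.199919520710079 seat [ 0.54638155 -0.12307557]
L [ 0.5405 -0.0844  0.0945] R [ 0.5525 -0.1629  0.0847] dist 0.08009543004177008 yaw 8.70827327169396 seat [ 0.54678018 -0.12542279]
[ 0.54091981 -0.08431421  0.09494879] [ 0.55288593 -0.16331409  0.08479589]
t 6.875 pos [ 0.6189 -0.1659  0.2503] F [-0.2   0.56 -1.21] shift tool mm [ 50.2 -65.6  50.5] turn deg [-0.14 -0.04 -0.66] joints [-0.3   0.34  0.68  1.45 -0.21  1.43  0.52]
```

The measurements agree: the pads are 80.1 mm apart, the sheet is at 85.4 mm, and tilt is +0.124. That puts the seat at (0.5468,-0.1254) with yaw 8.7°. I'll move over it.

```bash
python3 -m handwheel '[[0.02,0.02,-0.025,0,0,0,0],[0.02,0.03,-0.04,0,0,0,-0.7],[0.02,0,0,0.03,0,0,0],[0.02,0,0,0.04,0,0,0],[0.02,0,0,0.03,0,0,0],[0.02,0,0,0,0,0,0],[0.02,0,0,0,0,0,0]]'
python3 - <<'E'
from h import *
plan([.5468,-.1254,.118],8.7)
E
```

```text
time: 7.75
position: [0.5501, -0.1267, 0.1539]
tool_rot: [2.046, 2.38, 0.004]
ft_force: [-0.2, -1.1, -0.5]
grip_width: 0.325
grip_force: 20.0
t 7.75 pos [ 0.5501 -0.1267  0.1539] F [-0.21 -1.14 -0.53] shift tool mm [ 1.8 -3.2 35.9] turn deg [ 0.22  0.03 -0.05] joints [-0.41  0.21  0.67  1.78 -0.14  1.2   0.45]
```

```bash
python3 -m handwheel '[[0.02,0.0018,-0.0032,0.02,0,0,0],[0.02,0,0,0.01,0,0,0],[0.02,0,0,0,0,0,0],[0.02,0,0,0,0,0,0]]'
python3 - <<'E'
from h import *
plan([.5468,-.1254,.109],8.7)
E
```

```text
time: 8.25
position: [0.5462, -0.1247, 0.1225]
tool_rot: [2.045, 2.383, 0.001]
ft_force: [0.7, -0.2, -1.6]
grip_width: 0.328
grip_force: 20.0
t 8.25 pos [ 0.5462 -0.1247  0.1225] F [ 0.74 -0.17 -1.62] shift tool mm [-0.8  0.5 13.5] turn deg [0.09 0.02 0.02] joints [-0.41  0.23  0.66  1.82 -0.16  1.14  0.46]
```

```bash
python3 -m handwheel '[[0.02,-0.0005,0.0005,0.002,0,0,0],[0.02,0,0,0.002,0,0,0],[0.02,0,0,0.002,0,0,0],[0.02,0,0,0,0,0,0]]'
for i in 1; do :; done; python3 -m handwheel '[[0.02,0,0,0.001,0,0,0],[0.02,0,0,0.001,0,0,0],[0.02,0,0,0,0,0,0]]'
python3 -m handwheel '[[0.02,0,0,0.001,0,0,0],[0.02,0,0,0.001,0,0,0],[0.02,0,0,0,0,0,0]]'
python3 -m handwheel '[[0.02,0,0,0.001,0,0,0],[0.02,0,0,0.001,0,0,0],[0.02,0,0,0,0,0,0]]'
```

```text
time: 8.75
position: [0.5459, -0.1248, 0.1154]
tool_rot: [-2.046, -2.384, 0.0]
ft_force: [-0.0, -0.5, -1.2]
grip_width: 0.325
grip_force: 20.0
time: 9.12
position: [0.5462, -0.1247, 0.1136]
tool_rot: [2.046, 2.384, 0.001]
ft_force: [-0.1, 0.4, -0.3]
grip_width: 0.326
grip_force: 20.0
time: 9.5
position: [0.5461, -0.1248, 0.1115]
tool_rot: [2.046, 2.384, 0.0]
ft_force: [1.5, 0.6, 0.3]
grip_width: 0.324
grip_force: 20.0
time: 9.88
position: [0.5461, -0.1248, 0.1095]
tool_rot: [2.046, 2.384, 0.0]
ft_force: [0.6, 1.0, -0.3]
grip_width: 0.332
grip_force: 20.0
```

```bash
python3 -m handwheel '[[0.02,0,0,0.0007,0,0,0],[0.02,0,0,0.0003,0,0,0],[0.02,0,0,0,0,0,0]]'
python3 -m handwheel '[[0.02,0,0,0.0007,0,0,0],[0.02,0,0,0.0003,0,0,0],[0.02,0,0,0,0,0,0]]'
python3 - <<'E'
from h import *
plan([.5468,-.1254,.109],8.7)
for n in("top","scene"):
    im,d=ctrl.get_image(n);np.savez(f"{n}1.npz",im=im,d=d)
ci=ctrl.camera_info("scene");u,v=project(ci,[.5468,-.1254,.11])[0];print(u,v)
u,v=int(u),int(v);cv2.imwrite("pics/s1.png",cv2.resize(ctrl.get_image("scene")[0][v-60:v+60,u-80:u+80],None,fx=5,fy=5,interpolation=cv2.INTER_CUBIC))
E
```

```text
time: 10.25
position: [0.5461, -0.1249, 0.1089]
tool_rot: [2.046, 2.384, 0.001]
ft_force: [0.2, 0.4, 2.3]
grip_width: 0.331
grip_force: 20.0
time: 10.62
position: [0.5462, -0.1249, 0.1085]
tool_rot: [2.046, 2.384, 0.001]
ft_force: [-2.3, 0.4, 7.9]
grip_width: 0.329
grip_force: 20.0
t 10.625 pos [ 0.5462 -0.1249  0.1085] F [-2.34  0.38  7.89] shift tool mm [-0.6  0.5 -0.5] turn deg [ 0.03 -0.02  0.02] joints [-0.4   0.25  0.66  1.84 -0.17  1.11  0.47]
328.6380665934648 204.76669773604635
```

View pics/s1.png

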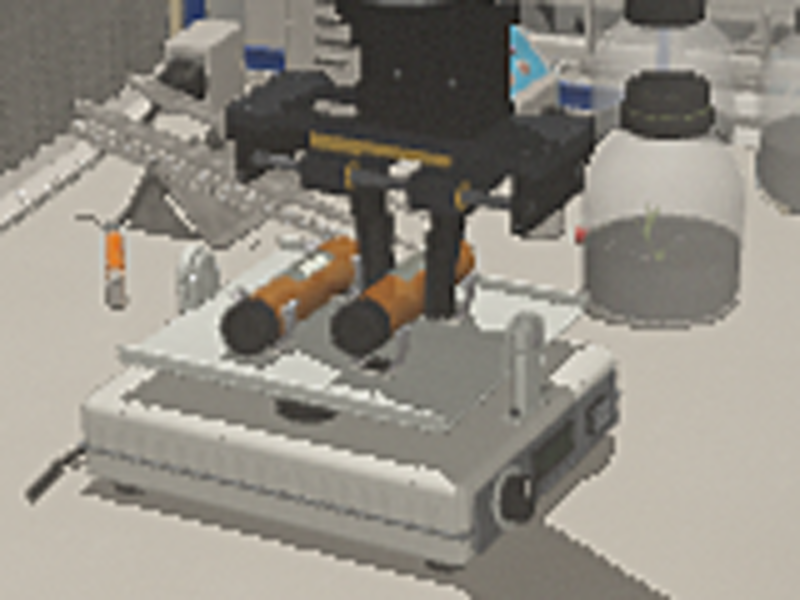

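The scene crop shows the tube lying across both clip mouths, with its cap end at crop (360,325), and the platform about level. The force rise at the expected height agrees with that. I'll release, rise, and look.

```bash
python3 -m handwheel '[[0.02,0,0,-0.0005,0,0,0],[0.045,0,0,0,0,0,0],[0.045,0,0,0,0,0,0],[0.045,0,0,0,0,0,0],[0.045,0,0,-0.005,0,0,0],[0.045,0,0,-0.025,0,0,0],[0.045,0,0,-0.05,0,0,0],[0.045,0,0,-0.05,0,0,0],[0,-0.045,0.03,0,0,0,0],[0,-0.045,0.03,0,0,0,0],[0,0,0,0,0,0,0],[0,0,0,0,0,0,0]]'
python3 - <<'E'
from h import *
plan([.5468,-.1254,.109],8.7)
ci=ctrl.camera_info("wrist");im,d=ctrl.get_image("wrist");cv2.imwrite("pics/w4.png",im);np.savez("w4.npz",im=im,d=d,R=ci["R"],t=ci["t"],K=ci["intrinsics"],D=ci["D"])
E
```

```text
time: 12.28
position: [0.6185, -0.2045, 0.2377]
tool_rot: [-2.046, -2.383, 0.001]
ft_force: [-1.4, 0.4, -0.7]
grip_width: 0.144
grip_force: 0.0
t 12.275 pos [ 0.6185 -0.2045  0.2377] F [-1.36  0.36 -0.65] shift tool mm [ 88.9 -58.7 128.8] turn deg [-0.07 -0.03 -0.  ] joints [-0.27  0.38  0.72  1.45 -0.25  1.41  0.61]
```

View pics/w4.png

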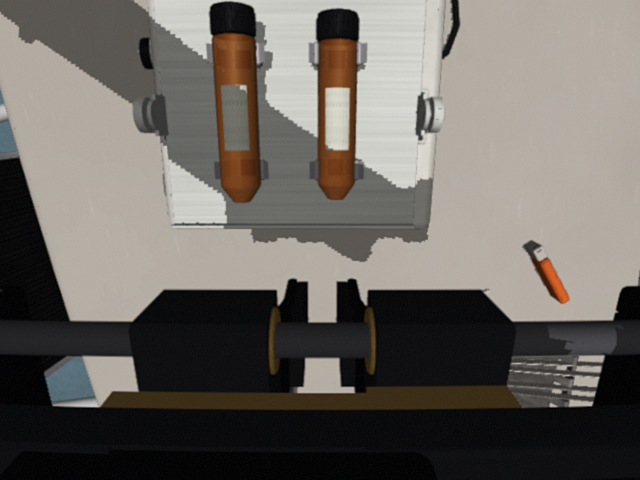

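The wrist view shows the tube on the clip mouths at columns 213-260, cap end up and parallel to the held tube, clips at rows 55 and 170. I'll measure how it lies and the tilt.

```bash
cat > lie.py <<'E'
from h import *
import sys
def lie(im,d,ci,seat=np.array([.5468,-.1254]),yaw=8.7):
    a=np.deg2rad(yaw);ey=np.array([-np.sin(a),np.cos(a)]);ex=np.array([np.cos(a),np.sin(a)])
    C=cloud(ci,d,np.ones(d.shape)>0);v,u=np.nonzero(d>0);q=(C[:,:2]-seat);X,Y,Z=q@ex,q@ey,C[:,2]
    am=cv2.inRange(cv2.cvtColor(im,cv2.COLOR_BGR2HSV),(4,100,30),(22,255,255))[v,u]>0
    for x0,n in((0,"tube"),(.07,"held")):
        s=(abs(X-x0)<.02)&(abs(Y)<.08)&(Z>.09)&(Z<.16)&(am|(Y>.045)|(Y<.1))
        s&=(Z>.108) if n=="tube" else (Z>.1)
        for y in(-.03,-.01,.01,.03,.045):
            k=s&(abs(Y-y)<.004)
            if k.sum()>20:
                t=np.percentile(Z[k],95); kk=k&(Z>t-.006); print(n,"y",y,"axis z",round(t-.0145,4),"x",round(((X[kk].min()+X[kk].max())/2),4))
        k=s&am;print(n,"amber y",np.percentile(Y[k],[.5,99.5]).round(4))
    s=(X>.02)&(X<.05)&(abs(Y)<.085)&(abs(Z-.085)<.025)
    for i in range(4):
        f=np.polyfit(Y[s],Z[s],1);r=abs(Z-np.polyval(f,Y));s&=r<.002+.004*(i<2)
    print("tilt",np.arctan(f[0]).round(4),"z0",f[1].round(4),s.sum())
if __name__=="__main__":
    if len(sys.argv)>1: z=np.load(sys.argv[1]);lie(z["im"],z["d"],dict(R=z["R"],t=z["t"],intrinsics=z["K"],D=z["D"]))
    else:
        ci=ctrl.camera_info("wrist");im,d=ctrl.get_image("wrist");lie(im,d,ci);print(ctrl.get_state()["time"])
E
python3 lie.py w4.npz
```

```text
tube y -0.03 axis z 0.1185 x 0.0006
tube y -0.01 axis z 0.1194 x 0.0009
tube y 0.01 axis z 0.1196 x -0.0001
tube y 0.03 axis z 0.1191 x 0.0002
tube y 0.045 axis z 0.119 x 0.0001
tube amber y [-0.0611  0.0483]
held y -0.03 axis z 0.1044 x 0.0697
held y -0.01 axis z 0.105 x 0.0695
held y 0.01 axis z 0.1052 x 0.0696
held y 0.03 axis z 0.1049 x 0.0701
held y 0.045 axis z 0.1045 x 0.0703
held amber y [-0.0617  0.0482]
tilt 0.0046 z0 0.0853 8312
```

The tube rests level, axis 119 mm above the bench and centred lengthwise like the held one. Next I'll bring the shut fingers over the left clip, tilted 10° to suit the platform once it has tipped.

```bash
python3 -m handwheel '[[0,0.04,-0.018,0,0,0,0],[0,0.05,-0.0225,0,0,0,0],[0,0.042,-0.0185,0,0,0,0],[0,0,0,0.045,0,0,0],[0,0,0,0.04,0,0,0],[0,0,0,0,0,-10,0],[0,0,0,0,0,0,0],[0,0,0,0,0,0,0]]'
cat >> h.py <<'E'
def local(seat=np.array([.5468,-.1254,.104]),yaw=8.7):
    s=ctrl.get_state();a=np.deg2rad(yaw);B=np.c_[[np.cos(a),np.sin(a),0],[-np.sin(a),np.cos(a),0],[0,0,1]]
    R=Ro.from_rotvec(s["tool_rot"]).as_matrix();z=B.T@R[:,2]
    print("t",s["time"],"TCP in seat frame mm",((s["position"]-seat)@B*1e3).round(1),"F",(s["ft_force"]@B).round(1),"tool z",z.round(3),"tool axes of seat frame\n",(R.T@B).round(3),"w",round(s["grip_width"],3))
E
python3 -c "from h import *;local()"
```

```text
time: 13.32
position: [0.5408, -0.0827, 0.1542]
tool_rot: [1.957, 2.282, -0.166]
ft_force: [0.6, -0.3, -0.1]
grip_width: 0.004
grip_force: 0.0
t 13.325 TCP in seat frame mm [ 0.5 43.1 50.2] F [ 0.5 -0.4 -0.1] tool z [ 0.002 -0.17  -0.985] tool axes of seat frame
 [[-0.001  0.985 -0.17 ]
 [ 1.     0.002  0.002]
 [ 0.002 -0.17  -0.985]] w 0.004
```

```bash
python3 -m handwheel '[[0,0.005,-0.0005,0.014,0,0,0],[0,0,0,0.004,0,0,0],[0,0,0,0.001,0,0,0],[0,0,0,0.001,0,0,0],[0,0,0,0,0,0,0]]'
python3 -m handwheel '[[0,0,0,0.001,0,0,0],[0,0,0,0.001,0,0,0],[0,0,0,0,0,0,0]]'
python3 -m handwheel '[[0,0,0,0.001,0,0,0],[0,0,0,0.001,0,0,0],[0,0,0,0,0,0,0]]';python3 -c "from h import *;local()"
```

```text
time: 13.95
position: [0.54, -0.0821, 0.1326]
tool_rot: [1.957, 2.279, -0.171]
ft_force: [0.8, 0.1, -0.1]
grip_width: 0.006
grip_force: 0.0
time: 14.32
position: [0.54, -0.0821, 0.1305]
tool_rot: [1.956, 2.28, -0.171]
ft_force: [-0.3, -0.5, -0.3]
grip_width: 0.006
grip_force: 0.1
time: 14.7
position: [0.5399, -0.0826, 0.1285]
tool_rot: [1.957, 2.28, -0.171]
ft_force: [0.5, 0.7, -0.1]
grip_width: 0.002
grip_force: 0.2
t 14.7 TCP in seat frame mm [-0.3 43.3 24.5] F [ 0.6  0.6 -0.1] tool z [ 0.    -0.174 -0.985] tool axes of seat frame
 [[-0.     0.985 -0.174]
 [ 1.     0.    -0.   ]
 [ 0.    -0.174 -0.985]] w 0.002
```

```bash
python3 -m handwheel '[[0,0,0,0.001,0,0,0],[0,0,0,0,0,0,0]]'
python3 -m handwheel '[[0,0,0,0.001,0,0,0],[0,0,0,0,0,0,0]]'
python3 -m handwheel '[[0,0,0,0.001,0,0,0],[0,0,0,0,0,0,0]]';python3 -c "
from h import *;local()
im,d=ctrl.get_image('scene');cv2.imwrite('pics/s2.png',cv2.resize(im[145:265,249:409],None,fx=5,fy=5,interpolation=cv2.INTER_CUBIC))
im,d=ctrl.get_image('top');ci=ctrl.camera_info('top')
from lie import lie;lie(im,d,ci)"
```

```text
time: 14.95
position: [0.5399, -0.0828, 0.1275]
tool_rot: [1.957, 2.28, -0.171]
ft_force: [0.2, 1.2, 0.5]
grip_width: 0.008
grip_force: 0.1
time: 15.2
position: [0.54, -0.0829, 0.1265]
tool_rot: [1.957, 2.28, -0.171]
ft_force: [0.8, 0.0, 0.8]
grip_width: 0.007
grip_force: 0.2
time: 15.45
position: [0.5401, -0.0829, 0.1256]
tool_rot: [1.957, 2.28, -0.171]
ft_force: [0.2, 1.1, 0.7]
grip_width: 0.007
grip_force: 0.3
t 15.45 TCP in seat frame mm [-0.2 43.  21.6] F [0.3 1.  0.7] tool z [ 0.    -0.174 -0.985] tool axes of seat frame
 [[-0.001  0.985 -0.174]
 [ 1.     0.001  0.   ]
 [ 0.    -0.174 -0.985]] w 0.007
tube y -0.03 axis z 0.1264 x -0.0015
tube y -0.01 axis z 0.1228 x -0.0073
tube y 0.01 axis z 0.1205 x -0.0069
tube amber y [-0.0563  0.0113]
held y -0.03 axis z 0.1114 x 0.068
held y -0.01 axis z 0.1083 x 0.063
held y 0.01 axis z 0.1035 x 0.0673
held amber y [-0.0589  0.0129]
tilt -0.1717 z0 0.0836 95
```

View pics/s2.png

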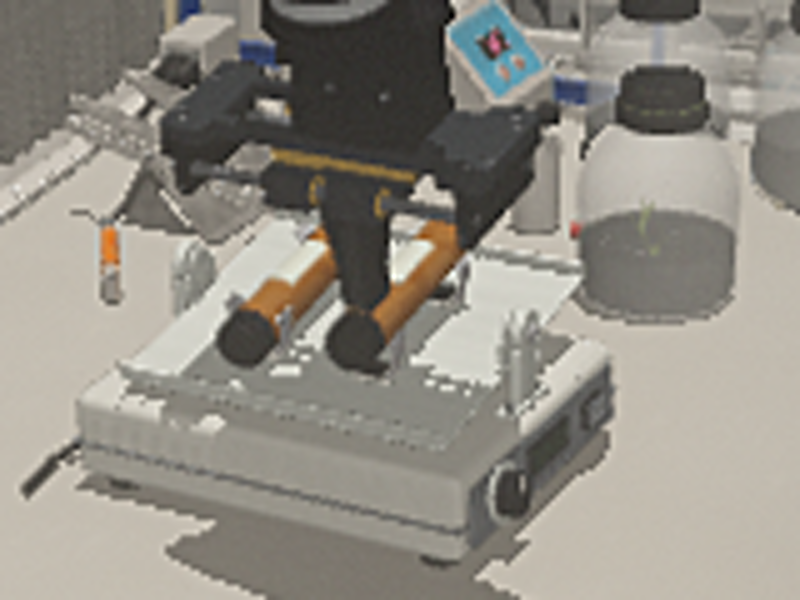

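The crop shows the fingers on the cap half at crop (365,290). The platform has tipped left end down to about -0.17, and the force is still under 1 N. I'll press on in small steps.

```bash
python3 -m handwheel '[[0,0,0,0.001,0,0,0],[0,0,0,0,0,0,0]]'|grep ft
python3 -m handwheel '[[0,0,0,0.001,0,0,0],[0,0,0,0,0,0,0]]'|grep ft
python3 -m handwheel '[[0,0,0,0.001,0,0,0],[0,0,0,0,0,0,0]]'|grep ft;python3 -c "
from h import *;local()"
```

```text
ft_force: [-1.0, 1.9, 1.0]
ft_force: [-1.2, 2.6, 4.7]
ft_force: [-2.5, 3.2, 7.2]
t 16.3 TCP in seat frame mm [ 0.3 42.9 19.5] F [-2.   3.5  7.2] tool z [ 0.001 -0.173 -0.985] tool axes of seat frame
 [[-0.001  0.985 -0.173]
 [ 1.     0.001  0.001]
 [ 0.001 -0.173 -0.985]] w 0.007
```

```bash
for k in 1; do python3 -m handwheel '[[0,0,0,0.0005,0,0,0],[0,0,0,0.0003,0,0,0],[0,0,0,0,0,0,0]]'|grep -E "ft|pos"
python3 -m handwheel '[[0,0,0,0.0005,0,0,0],[0,0,0,0.0003,0,0,0],[0,0,0,0,0,0,0]]'|grep -E "ft|pos"; done; python3 -c "
from h import *;local()"
```

```text
position: [0.5408, -0.083, 0.123]
ft_force: [-3.1, 3.2, 9.0]
position: [0.5411, -0.083, 0.1225]
ft_force: [-3.0, 3.0, 10.1]
t 17.05 TCP in seat frame mm [ 0.8 42.8 18.5] F [-2.5  3.4 10.1] tool z [ 0.002 -0.173 -0.985] tool axes of seat frame
 [[-0.001  0.985 -0.173]
 [ 1.     0.001  0.002]
 [ 0.002 -0.173 -0.985]] w 0.007
```

```bash
python3 -m handwheel '[[0,0,-0.0006,0.0005,0,0,0],[0,0,0,0.0003,0,0,0],[0,0,0,0,0,0,0]]'|grep -E "ft|pos"
python3 -m handwheel '[[0,0,0,0.0005,0,0,0],[0,0,0,0.0003,0,0,0],[0,0,0,0,0,0,0]]'|grep -E "ft|pos"; python3 -m handwheel '[[0,0,0,0.0005,0,0,0],[0,0,0,0.0003,0,0,0],[0,0,0,0,0,0,0]]'|grep -E "ft|pos";  python3 -c "
from h import *;local()"
```

```text
position: [0.5412, -0.083, 0.1222]
ft_force: [-2.3, 4.5, 12.0]
position: [0.5413, -0.083, 0.1217]
ft_force: [-3.4, 4.5, 12.9]
position: [0.5416, -0.0831, 0.121]
ft_force: [-3.0, 5.7, 13.3]
t 18.175 TCP in seat frame mm [ 1.3 42.6 17. ] F [-2.1  6.1 13.3] tool z [ 0.004 -0.173 -0.985] tool axes of seat frame
 [[-0.001  0.985 -0.173]
 [ 1.     0.002  0.004]
 [ 0.004 -0.173 -0.985]] w 0.003
```

```bash
python3 -m handwheel '[[0,0.0007,-0.0007,0.0003,0,0,0],[0,0.0003,0,0.0003,0,0,0],[0,0,0,0,0,0,0]]'|grep -E "ft|pos"
python3 -m handwheel '[[0,0,0,0.0004,0,0,0],[0,0,0,0.0003,0,0,0],[0,0,0,0,0,0,0]]'|grep -E "ft|pos"; python3 -c "
from h import *;local()"
```

```text
position: [0.5415, -0.083, 0.1209]
ft_force: [-1.5, 2.7, 15.4]
position: [0.5418, -0.083, 0.12]
ft_force: [-1.2, 3.6, 13.1]
t 18.925 TCP in seat frame mm [ 1.5 42.7 16. ] F [-0.6  3.7 13.1] tool z [ 0.006 -0.174 -0.985] tool axes of seat frame
 [[-0.001  0.985 -0.174]
 [ 1.     0.002  0.006]
 [ 0.006 -0.174 -0.985]] w 0.003
```

```bash
for r in 1; do python3 -m handwheel '[[0,0,0,0.0004,0,0,0],[0,0,0,0.0004,0,0,0]]'|grep -E "ft|pos"
python3 -m handwheel '[[0,0,0,0.0004,0,0,0],[0,0,0,0.0004,0,0,0]]'|grep -E "ft|pos"
python3 -m handwheel '[[0,0,0,0.0004,0,0,0],[0,0,0,0.0004,0,0,0]]'|grep -E "ft|pos"; done; python3 -c "
from h import *;local()"
```

```text
position: [0.5418, -0.083, 0.1191]
ft_force: [0.2, 4.0, 9.4]
position: [0.5405, -0.0838, 0.117]
ft_force: [0.0, -0.1, -0.6]
position: [0.5383, -0.0846, 0.1143]
ft_force: [0.2, -0.3, -0.2]
t 19.675 TCP in seat frame mm [-2.2 41.6 10.3] F [ 0.1 -0.4 -0.2] tool z [-0.001 -0.174 -0.985] tool axes of seat frame
 [[-0.     0.985 -0.174]
 [ 1.    -0.    -0.001]
 [-0.001 -0.174 -0.985]] w 0.006
```

Force fell to about 0, so the left clip has snapped. I'll centre the fingers and press lightly until the pad pushes back.

```bash
python3 -m handwheel '[[0,0,0.002,0,0,0,0],[0,0,0,0.0006,0,0,0],[0,0,0,0.0006,0,0,0]]'|grep -E "ft|pos"
python3 -m handwheel '[[0,0,0,0.0005,0,0,0],[0,0,0,0.0005,0,0,0]]'|grep -E "ft|pos"
python3 -m handwheel '[[0,0,0,0.0005,0,0,0],[0,0,0,0.0005,0,0,0]]'|grep -E "ft|pos";  python3 -c "
from h import *;local()"
```

```text
position: [0.5409, -0.0841, 0.1136]
ft_force: [-0.0, 0.1, 0.8]
position: [0.541, -0.0842, 0.1129]
ft_force: [-0.6, -0.5, 2.7]
position: [0.5412, -0.0843, 0.1123]
ft_force: [-2.4, 1.6, 6.2]
t 20.55 TCP in seat frame mm [ 0.7 41.5  8.3] F [-2.1  1.9  6.2] tool z [ 0.001 -0.174 -0.985] tool axes of seat frame
 [[-0.     0.985 -0.174]
 [ 1.     0.     0.   ]
 [ 0.001 -0.174 -0.985]] w 0.003
```

```bash
python3 -m handwheel '[[0,0,-0.0005,0.0004,0,0,0],[0,0,0,0.0004,0,0,0],[0,0,0,0,0,0,0]]'|grep -E "ft|pos"
python3 -m handwheel '[[0,0,0,0.0004,0,0,0],[0,0,0,0.0004,0,0,0],[0,0,0,0,0,0,0]]'|grep -E "ft|pos"
python3 -c "
from h import *;local()"
```

```text
position: [0.5413, -0.0843, 0.1121]
ft_force: [-2.0, 1.8, 7.4]
position: [0.5415, -0.0844, 0.1118]
ft_force: [-3.9, 1.8, 10.4]
t 21.3 TCP in seat frame mm [ 1.  41.3  7.8] F [-3.6  2.4 10.4] tool z [ 0.002 -0.173 -0.985] tool axes of seat frame
 [[-0.     0.985 -0.173]
 [ 1.     0.001  0.002]
 [ 0.002 -0.173 -0.985]] w 0.006
```

The left end is home, with pad force climbing to about 10 N. I'll retreat, tilt the other way, and go over the right clip.

```bash
python3 -m handwheel '[[0,0,0,-0.01,0,0,0],[0,0,0,-0.04,0,0,0],[0,0,0,0,0,10,0],[0,0,0,0,0,8,0],[0,-0.045,-0.0005,-0.006,0,0,0],[0,-0.052,-0.0005,-0.0066,0,0,0],[0,0,0,0,0,0,0],[0,0,0,0,0,0,0]]'|grep -E "ft|pos"
python3 -c "
from h import *;local()
from lie import lie;ci=ctrl.camera_info('top');lie(*ctrl.get_image('top'),ci)"
```

```text
position: [0.5529, -0.1723, 0.1581]
ft_force: [-0.3, 0.1, -0.1]
t 22.3 TCP in seat frame mm [ -1.  -47.3  54.1] F [-0.3  0.2 -0.1] tool z [-0.001  0.14  -0.99 ] tool axes of seat frame
 [[-0.     0.99   0.14 ]
 [ 1.     0.    -0.   ]
 [-0.001  0.14  -0.99 ]] w 0.006
tube y -0.01 axis z 0.1209 x -0.004
tube y 0.01 axis z 0.1102 x -0.0038
tube amber y [-0.0315  0.0472]
held y -0.03 axis z 0.1115 x 0.0722
held y -0.01 axis z 0.1094 x 0.066
held y 0.01 axis z 0.1051 x 0.0619
held y 0.045 axis z 0.097 x 0.0679
held amber y [-0.0528  0.0511]
tilt -0.1806 z0 0.0831 119
```

```bash
python3 -m handwheel '[[0,-0.003,0.001,0.01,0,0,0],[0,0,0,0.004,0,0,0],[0,0,0,0.002,0,0,0],[0,0,0,0.002,0,0,0],[0,0,0,0.002,0,0,0]]'|grep -E "ft|pos"
python3 -m handwheel '[[0,0,0,0.002,0,0,0],[0,0,0,0.002,0,0,0]]'|grep -E "ft|pos"
python3 -m handwheel '[[0,0,0,0.002,0,0,0],[0,0,0,0.002,0,0,0]]'|grep -E "ft|pos"
python3 -c "
from h import *;local()"
```

```text
position: [0.5545, -0.1749, 0.139]
ft_force: [0.2, -6.0, 5.6]
position: [0.5546, -0.1742, 0.135]
ft_force: [0.4, -3.9, 3.6]
position: [0.5539, -0.1714, 0.13]
ft_force: [-0.5, -2.6, 2.7]
t 23.475 TCP in seat frame mm [  0.1 -46.5  26. ] F [-0.9 -2.5  2.7] tool z [-0.    0.14 -0.99] tool axes of seat frame
 [[-0.001  0.99   0.14 ]
 [ 1.     0.001  0.   ]
 [-0.     0.14  -0.99 ]] w 0.003
```

```bash
python3 -m handwheel '[[0,-0.001,0,0.001,0,0,0],[0,0,0,0.001,0,0,0],[0,0,0,0,0,0,0]]'|grep -E "ft|pos"
python3 -m handwheel '[[0,0,0,0.001,0,0,0],[0,0,0,0,0,0,0]]'|grep -E "ft|pos"
python3 -m handwheel '[[0,0,0,0.001,0,0,0],[0,0,0,0,0,0,0]]'|grep -E "ft|pos"
python3 -c "
from h import *;local()
from lie import lie;ci=ctrl.camera_info('top');lie(*ctrl.get_image('top'),ci)"
```

```text
position: [0.5538, -0.1718, 0.1277]
ft_force: [-0.1, -0.5, 0.8]
position: [0.5538, -0.1721, 0.1269]
ft_force: [0.4, -0.5, 2.1]
position: [0.5539, -0.1724, 0.1261]
ft_force: [0.1, -0.3, 1.4]
t 24.35 TCP in seat frame mm [ -0.1 -47.5  22.1] F [ 0.1 -0.3  1.4] tool z [-0.     0.139 -0.99 ] tool axes of seat frame
 [[-0.     0.99   0.139]
 [ 1.     0.     0.   ]
 [-0.     0.139 -0.99 ]] w 0.003
tube y -0.01 axis z 0.1163 x -0.0033
tube y 0.01 axis z 0.1116 x -0.0027
tube y 0.03 axis z 0.1117 x -0.0049
tube y 0.045 axis z 0.1169 x -0.0055
tube amber y [-0.03    0.0499]
held y -0.03 axis z 0.1006 x 0.0643
held y -0.01 axis z 0.1034 x 0.0662
held y 0.01 axis z 0.107 x 0.067
held y 0.03 axis z 0.1113 x 0.0648
held y 0.045 axis z 0.1173 x 0.0666
held amber y [-0.0504  0.0478]
tilt 0.1853 z0 0.0827 112
```

```bash
python3 -m handwheel '[[0,0,0,0.0007,0,0,0],[0,0,0,0.0007,0,0,0],[0,0,0,0,0,0,0]]'|grep -E "ft|pos"
python3 -m handwheel '[[0,0,0,0.0005,0,0,0],[0,0,0,0.0005,0,0,0],[0,0,0,0,0,0,0]]'|grep -E "ft|pos"
python3 -m handwheel '[[0,0,0,0.0005,0,0,0],[0,0,0,0.0005,0,0,0],[0,0,0,0,0,0,0]]'|grep -E "ft|pos"
python3 -c "
from h import *;local()"
```

```text
position: [0.5539, -0.1723, 0.1248]
ft_force: [0.8, -1.9, 1.6]
position: [0.554, -0.1724, 0.124]
ft_force: [-0.5, -2.6, 4.1]
position: [0.5541, -0.1724, 0.1232]
ft_force: [-0.2, -3.9, 4.9]
t 25.525 TCP in seat frame mm [  0.1 -47.5  19.2] F [-0.8 -3.8  4.9] tool z [ 0.001  0.139 -0.99 ] tool axes of seat frame
 [[-0.     0.99   0.139]
 [ 1.     0.     0.001]
 [ 0.001  0.139 -0.99 ]] w 0.004
```

```bash
python3 -m handwheel '[[0,-0.0004,0,0.0005,0,0,0],[0,0,0,0.0005,0,0,0],[0,0,0,0,0,0,0]]'|grep -E "ft|pos"
python3 -m handwheel '[[0,0,0,0.0005,0,0,0],[0,0,0,0.0005,0,0,0],[0,0,0,0,0,0,0]]'|grep -E "ft|pos"
python3 -m handwheel '[[0,0,0,0.0005,0,0,0],[0,0,0,0.0005,0,0,0],[0,0,0,0,0,0,0]]'|grep -E "ft|pos"
python3 -c "
from h import *;local()"
```

```text
position: [0.5542, -0.1724, 0.1225]
ft_force: [-0.8, -3.1, 7.1]
position: [0.5543, -0.1724, 0.1217]
ft_force: [-0.5, -2.6, 8.1]
position: [0.5545, -0.1724, 0.1211]
ft_force: [-1.4, -2.4, 9.6]
t 26.65 TCP in seat frame mm [  0.5 -47.6  17.1] F [-1.7 -2.2  9.6] tool z [ 0.002  0.139 -0.99 ] tool axes of seat frame
 [[-0.     0.99   0.139]
 [ 1.     0.     0.002]
 [ 0.002  0.139 -0.99 ]] w 0.004
```

```bash
python3 -m handwheel '[[0,0,-0.0004,0.0005,0,0,0],[0,0,0,0.0005,0,0,0],[0,0,0,0,0,0,0]]'|grep -E "ft|pos"
python3 -m handwheel '[[0,0,0,0.0005,0,0,0],[0,0,0,0.0005,0,0,0],[0,0,0,0,0,0,0]]'|grep -E "ft|pos"
python3 -m handwheel '[[0,0,0,0.0004,0,0,0],[0,0,0,0.0004,0,0,0]]'|grep -E "ft|pos"
python3 -c "
from h import *;local()"
```

```text
position: [0.5545, -0.1724, 0.1205]
ft_force: [-0.8, -2.4, 11.3]
position: [0.5546, -0.1724, 0.1191]
ft_force: [0.7, -3.0, 8.5]
position: [0.5547, -0.1724, 0.1189]
ft_force: [-0.8, -3.1, 8.0]
t 27.65 TCP in seat frame mm [  0.7 -47.6  14.9] F [-1.3 -3.   8. ] tool z [ 0.003  0.138 -0.99 ] tool axes of seat frame
 [[-0.     0.99   0.138]
 [ 1.    -0.     0.003]
 [ 0.003  0.138 -0.99 ]] w 0.008
```

Past the peak (11.3 N, now 8 N). Continuing until it snaps.

```bash
python3 -m handwheel '[[0,0,0,0.0004,0,0,0],[0,0,0,0.0004,0,0,0]]'|grep -E "ft|pos"
python3 -m handwheel '[[0,0,0,0.0004,0,0,0],[0,0,0,0.0004,0,0,0]]'|grep -E "ft|pos"
python3 -m handwheel '[[0,0,0,0.0004,0,0,0],[0,0,0,0.0004,0,0,0]]'|grep -E "ft|pos"
python3 -c "
from h import *;local()"
```

```text
position: [0.5546, -0.1723, 0.1178]
ft_force: [0.1, -3.2, 7.2]
position: [0.5528, -0.1699, 0.1144]
ft_force: [-0.5, 0.0, -0.5]
position: [0.5532, -0.1707, 0.1142]
ft_force: [-0.6, 0.3, 0.2]
t 28.4 TCP in seat frame mm [ -0.6 -45.8  10.2] F [-0.5  0.4  0.2] tool z [-0.001  0.14  -0.99 ] tool axes of seat frame
 [[-0.001  0.99   0.14 ]
 [ 1.     0.001 -0.001]
 [-0.001  0.14  -0.99 ]] w 0.003
```

Snapped. Pressing on to the pad, gently.

```bash
python3 -m handwheel '[[0,0.001,0.0006,0.0007,0,0,0],[0,0,0,0.0007,0,0,0],[0,0,0,0,0,0,0]]'|grep -E "ft|pos"
python3 -m handwheel '[[0,0,0,0.0005,0,0,0],[0,0,0,0.0005,0,0,0],[0,0,0,0,0,0,0]]'|grep -E "ft|pos"
python3 -m handwheel '[[0,0,0,0.0004,0,0,0],[0,0,0,0.0004,0,0,0],[0,0,0,0,0,0,0]]'|grep -E "ft|pos"
python3 -c "
from h import *;local()"
```

```text
position: [0.5538, -0.1699, 0.1133]
ft_force: [0.1, -0.3, -0.8]
position: [0.5537, -0.1697, 0.1123]
ft_force: [-0.2, 0.1, 0.5]
position: [0.5537, -0.1696, 0.1115]
ft_force: [0.0, 0.1, -0.1]
t 29.525 TCP in seat frame mm [  0.2 -44.8   7.5] F [ 0.   0.1 -0.1] tool z [-0.     0.139 -0.99 ] tool axes of seat frame
 [[-0.     0.99   0.139]
 [ 1.     0.    -0.   ]
 [-0.     0.139 -0.99 ]] w 0.006
```

```bash
python3 -m handwheel '[[0,0,0,0.0005,0,0,0],[0,0,0,0.0005,0,0,0],[0,0,0,0,0,0,0]]'|grep -E "ft|pos"
python3 -m handwheel '[[0,0,0,0.0004,0,0,0],[0,0,0,0.0004,0,0,0],[0,0,0,0,0,0,0]]'|grep -E "ft|pos"
python3 -c "
from h import *;local()"
```

```text
position: [0.5539, -0.1695, 0.1108]
ft_force: [0.5, -0.2, 2.2]
position: [0.5541, -0.1696, 0.1103]
ft_force: [0.1, -0.1, 4.6]
t 30.275 TCP in seat frame mm [  0.5 -44.8   6.3] F [ 0.1 -0.1  4.6] tool z [ 0.001  0.139 -0.99 ] tool axes of seat frame
 [[-0.     0.99   0.139]
 [ 1.     0.     0.001]
 [ 0.001  0.139 -0.99 ]] w 0.005
```

```bash
python3 -m handwheel '[[0,0,0,0.0004,0,0,0],[0,0,0,0.0004,0,0,0],[0,0,0,0,0,0,0]]'|grep -E "ft|pos"
python3 -m handwheel '[[0,0,0,0.0004,0,0,0],[0,0,0,0.0004,0,0,0],[0,0,0,0,0,0,0]]'|grep -E "ft|pos"
python3 -c "
from h import *;local()"
```

```text
position: [0.5543, -0.1696, 0.11]
ft_force: [0.3, -0.6, 8.2]
position: [0.5547, -0.1696, 0.1097]
ft_force: [0.0, -1.3, 10.2]
t 31.025 TCP in seat frame mm [  1.1 -44.9   5.7] F [-0.2 -1.2 10.2] tool z [ 0.002  0.139 -0.99 ] tool axes of seat frame
 [[-0.001  0.99   0.139]
 [ 1.     0.     0.003]
 [ 0.002  0.139 -0.99 ]] w 0.01
```

The right pad pushes back at 10 N too. I'll retreat and check.

```bash
python3 -m handwheel '[[0,0,0,-0.005,0,0,0],[0,0,0,-0.03,0,0,0],[0,0,0,-0.05,0,0,0],[0,0,0,-0.045,0,0,0],[0,0,0,0,0,-8,0],[0,-0.02,0.03,0,0,0,0],[0,-0.02,0.03,0,0,0,0],[0,0,0,0,0,0,0],[0,0,0,0,0,0,0]]'|grep -E "ft|pos"
python3 - <<'E'
from h import *
from lie import lie
local()
ci=ctrl.camera_info("wrist");im,d=ctrl.get_image("wrist");cv2.imwrite("pics/w5.png",im);lie(im,d,ci)
E
```

```text
position: [0.6209, -0.2176, 0.2361]
ft_force: [-0.6, 0.1, -0.2]
t 32.15 TCP in seat frame mm [  59.3 -102.3  132.1] F [-0.6  0.2 -0.2] tool z [-0.002  0.    -1.   ] tool axes of seat frame
 [[ 0.     1.     0.   ]
 [ 1.    -0.    -0.002]
 [-0.002  0.    -1.   ]] w 0.008
tube y -0.03 axis z 0.0994 x 0.0001
tube y -0.01 axis z 0.1035 x 0.0004
tube y 0.01 axis z 0.1077 x 0.0
tube y 0.03 axis z 0.1111 x 0.0001
tube y 0.045 axis z 0.1142 x -0.0
tube amber y [-0.0502  0.0459]
held y -0.03 axis z 0.099 x 0.0696
held y -0.01 axis z 0.1036 x 0.0696
held y 0.01 axis z 0.1074 x 0.0697
held y 0.03 axis z 0.1112 x 0.0702
held y 0.045 axis z 0.1145 x 0.0701
held amber y [-0.0586  0.0452]
tilt 0.2011 z0 0.085 7530
```

View pics/w5.png

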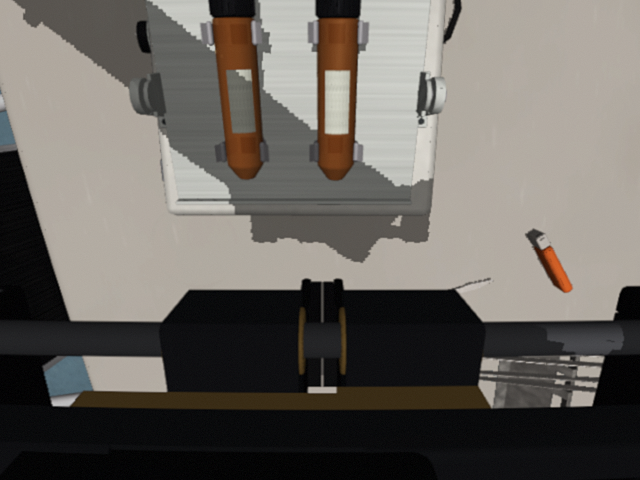

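The wrist view shows the tube at columns 215-263 with both clips over it (rows 33 and 153). Its axis matches the fixed held tube to within 0.4 mm in height all along, and within 1 mm lengthwise. The robot is clear, so I'm handing in.

```bash
python3 -c "from bench import ctrl;print(ctrl.close_job())"
```

```text
the job is handed in; nothing more can be done
None
```

The loose amber tube is seated in both clips of the empty place and rests on both pads, with about 10 N of pad force at the end of each press and a peak of about 15 N while snapping in; I handed the job in at about 32 s with the robot clear.

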